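Set the pigment mill's bayonet lid half-way to its lock

ROBOT

A 7-joint arm with a two-finger parallel gripper is mounted at the origin on the work surface. World frame = base frame: x ahead of the robot, y to its left, z up, the work surface at z = 0. Lengths are in m, angles in rad, forces in N, time in s.
With the tool pointing down it reaches from about 0.4 to 0.875 m from the base axis. Payload 6.5 kg.
Tool frame: the origin (TCP) lies midway between the tips of the shut fingers; the grasp point (between the pads) lies 19 mm behind it; z points along the fingers, y is the line along which they close (so a half turn about z gives the same grasp; the last joint's range is limited). The gripper opens to 88 mm and grips with 3 to 60 N. Pads are 18 mm wide; open, the fingers measure 123 mm over their backs; the gripper's body (75 mm by 187 mm) begins 45 mm behind the grasp point.
Start: joints at [1.215, 0.536, -0.004, 1.538, 0.003, 1.067, -0.071], TCP at [0.186, -0.623, 0.239] pointing down, gripper open.
Joint ranges: [-2.7, 2.7], [-0.37, 2.16], [-1.27, 1.26], [0.24, 2.4], [-1.31, 4.45], [0.19, 1.91], [-2.76, 2.76]. Speed limits (rad/s): [2.39, 2.39, 3.14, 3.14, 3.14, 3.14, 3.14].

INTERFACE

Orientations are given as a unit quaternion [w, x, y, z].
In Python, from rig import manip gives the robot as it stands.
- The arm moves only by the tool drive_tool, never from a script. Its argument "deltas" is a list of rows, each a list of 7 numbers: the shift along the tool's x, y, z in m, then the turn, a rotation vector about the tool's x, y, z in degrees, then the closure, from -1 (fully open) to 1 (shut). A call has 1 to 20 rows; each row shifts and turns the commanded pose from where the row before left it, along the tool's axes as they then stand; what a row does not reach is not made up. A row lasts 1/10 s, in which the tool goes at most 50 mm and 8.59 degrees, less where a joint would pass 70% of its speed; a pose out of reach is approached as far as the arm can. A call is refused whole if a number of a shift passes 0.05 or a number of a turn 8.59, either way. A call with a gripper value outside its range is refused whole. The fingers move at their own pace and stop on an object; "grip_force" is the grip in N (left out, the last holds). Time passes only in rows, so rows that do not move let the fingers close. It gives the time, the measured TCP pose, the force, the opening and the grip force at its end, in the units of the state.
- manip.get_obs(): the state, without advancing time (a new reading comes with each control period).
- manip.read_camera(name): name is "scene" or "top" or "wrist"; returns (picture, depth): 400x640x3 uint8, red, green, blue; 400x640 float32, m along the optical axis (not along the pixel's ray), 0 where there is no reading.
- manip.get_calibration(name): a dict with "fx", "fy", "cx", "cy" (pixels), "cam_to_world" (4x4, takes a point from camera to world coordinates). Camera axes: x right, y up, looking along -z (the intrinsics and any distortion apply to the point x, -y, -z); pixel columns grow to the right and rows downward; lengths in m; the calibration is good to about 2 mm. The wrist camera is an equidistant fisheye: a pixel r from the principal point sees the ray r / f radians off the axis. A picture is of the moment at which its call begins: read the wrist's pose just before it. get_calibration takes no time and is no camera call; for the wrist camera it gives the pose at the moment of the call.
- manip.sign_off(): hands the job in; it is judged then, once.
Trained networks look in the newest picture that a camera, given by its name, has taken for a name from the list of things; names that differ only in an ending like _2 or _b are one class to them, and where a whole thing is asked for, a point or a joint stands for the part that bears it (a point fixed in the world has none). Each returns a list of dicts, best first, with "confidence" (0 to 1); they miss things now and then, are a little off and sometimes report something else, mostly with a low value. They report only what shows in the picture. A call takes as long as a camera call.
- manip.look_for(thing, camera): "xy" ([column, row] in pixels, amid what is visible of it).
- manip.regions_of(thing, camera): "mask" (400x640 bool, what is visible of it) and "xy" ([column, row] in pixels, amid what is visible of it).
- manip.pinpoint(thing, camera): "xy" ([column, row] in pixels: a listed point, or the origin of a listed thing).
The state is a dict: "time": time; "joint_pos": joint angles; "qvel": joint speeds; "effort": joint torques, N m; "position": TCP position; "eef_rot": TCP orientation; "ft_force": force on the tool from outside, world axes, zero at the start; "wrist_torque": the same for the moment, N m; "grip_width": opening from 0.0 (shut) to 1.0 (fully open); "gripper_force": force on a finger pad.
Only numpy, scipy, OpenCV 4.12 (cv2) and the standard library are available. Lean on these libraries where they do the work, as an engineer would, in place of code of your own. Each camera call takes 0.05 s, during which the arm holds its last target. There are 200 camera calls.

TASK

The lid of the pigment mill lies in the white parts case: swing the latch lever aside, open the clear case lid until it stands upright, and lift the mill lid out. Insert it into the mill's collar with its two lugs down through the two notches until it sits all the way down, then turn it clockwise (seen from above) half-way to the lock, about 40 degrees, and no further than that: the mill would start when the lid clicks. Finish while still holding the lid's grip bar there, without letting go, and leave the other things on the bench undisturbed.

Things in the scene. Friction and masses are not known exactly. Their poses are not given: they have to be found in the camera images.
- latch (a joint): steel latch lever on the front (robot side) of the case, turning about an upright pin: 0 = lying over the front edge of the clear case lid and blocking it, grows anticlockwise seen from above (towards the case's +y side), stop at 1.6 rad; clear of the lid from 1.25 rad. Light friction (about 1 N at the peg), stays where left
- latch_peg (a point): the upright round peg on the lever's free end (12 mm diameter, standing 27 mm above the lever), by which it is swung; this point is on the peg's axis 13 mm above the lever's top face and 14 mm below the peg's top. The peg lies 45 mm from the pivot
- latch_pivot (a point): point on the lever's upright pivot axis, at the same height as latch_peg, 17 mm in front of the case's front wall; axes as the case's: x from front to hinge, y left, z up. The lever points along this x axis at joint 0
- case_lid (a joint): hinge of the clear plastic case lid (130 x 200 x 6 mm) along the case's far edge: 0 = shut, grows as the front edge rises, 1.57 = upright, stop at 1.85 rad. Stiff hinge (about 4 N at the handle), stays where left
- case_hinge (a point): middle of the lid's hinge line, at the top of the case's far (+x) wall, 70 mm above the bench; does not move with the lid. Axes as the case's: x from front to hinge, y along the hinge line, z up
- case_handle (a point): middle of the black round handle bar on top of the clear lid (10 mm diameter, 70 mm long along the hinge direction, its axis 34 mm above the lid's top face); with the lid shut it lies 110 mm in front of and 40.5 mm above case_hinge and 25 mm to the right (-y); moves and turns with the lid
- case: white open parts case, 130 (x) x 200 (y) x 70 mm high, fixed, walls and floor 5 mm; origin under its centre, hinge on its +x side, latch on its -x side 60 mm left of the middle
- mill_lid_center (a point): the mill lid, lying on the case floor: aluminium disc 68 mm across, 22 mm high, two lugs at the foot (86 mm over both, 14 mm wide, 5 mm thick), on top a black grip bar 46 mm long, 12 mm thick, 25 mm tall; about 250 g. Point on its axis 23.5 mm above the underside, 1.5 mm above the disc's top, 23.5 mm below the bar's top. x axis along the bar and through both lugs; the same after half a turn
- mill_lid: the same mill lid; origin at the centre of its underside, z up
- mill_mouth (a point): centre of the mill's round collar, level with the collar's top face, 147 mm above the bench. The x axis points through the two notches (on its +x and -x side, 19 mm wide, out to 47 mm from the centre; the hole between is 73 mm across). The lip is 8 mm thick, under it a 9 mm high channel for the lugs, its floor 17 mm below the top face: fully down the lid's centre point is 6 mm above this point
- mill: the pigment mill, a white housing 170 x 170 x 110 mm with an aluminium collar 112 mm across on top; fixed, origin under its centre, x axis along the notches. From the notches the lid turns clockwise only: half-way is 0.70 rad (40 degrees, a dark line on the collar), a bump in the channel is met from about 0.95 rad, the lid clicks in and stops at 1.40 rad (80 degrees, a dark dot)
- brush_jar_center (a point): glass jar with brushes, 72 mm across, 90 mm high (brushes to 180 mm), centre of the jar; to be left alone
- pigment_jar_center (a point): small lidded jar, 60 mm across, 75 mm high, its centre; to be left alone
- palette_knife_grip (a point): palette knife lying on the bench, point on its handle; to be left alone

How it is judged:
On the way, in this order (a step that is already met when the one before it is completed fails the run):
1. the latch lever is swung aside, clear of the case lid (value of joint latch above 1.25 rad), for 0.1 s.
2. the case lid is opened to (nearly) upright (value of joint case_lid above 1.3 rad), for 0.1 s.
3. the mill lid is lifted out of the case (height (world z) of mill_lid_center above 0.12 m and contact force between the fingers and mill_lid above 1 N), for 0.1 s.
4. the mill lid is down in the collar, lugs below the lip at the notches (z of mill_lid_center in the frame of mill_mouth below 0.0115 m and horizontal distance between mill_lid_center and mill_mouth below 0.006 m and angle between the x axis of mill_lid_center and the x axis of mill_mouth, either way round below 0.35 rad), for 0.05 s.
At the end, for the whole second after the job is handed in: The mill lid sits in the collar with its lugs under the lip (centre within 6 mm of the collar's axis, at most 5 mm above fully down, level within 0.1 rad), turned clockwise from the notches by 0.5 to 0.9 rad, and the fingers still hold it with more than 2 N (z of mill_lid_center in the frame of mill_mouth between 0.002 and 0.0115 m and horizontal distance between mill_lid_center and mill_mouth below 0.006 m and angle between mill_lid_center's own z axis and vertical below 0.1 rad and angle between the x axis of mill_lid_center and the x axis of mill_mouth, either way round between 0.5 and 0.9 rad and contact force between the fingers and mill_lid above 2 N); the arm keeps its last pose, push and grip.
It fails at once if the inserted lid is turned on towards the lock (beyond 1.1 rad) (z of mill_lid_center in the frame of mill_mouth below 0.0135 m and horizontal distance between mill_lid_center and mill_mouth below 0.01 m and angle between the x axis of mill_lid_center and the x axis of mill_mouth, either way round above 1.1 rad).
It fails at once if a bystander is moved by more than 30 mm (distance of any of brush_jar_center, pigment_jar_center, palette_knife_grip from where it was at the start of the episode above 0.03 m).
It also fails if it takes over 72 s, if anything falls off the work surface, if the arm or the gripper's body presses on something with over 40 N, if the wrist force passes 120 N, or if a joint passes its speed limit or range.

## Working session

There is one attempt and no reset: what is moved stays moved. The work goes in short steps, Python scripts to look and compute and a tool call to move; the robot and the scene stay as the last step left them, time stands still between calls to the robot, and variables do not carry over. Pictures are saved under pics/ and viewed, at most 10 in all, crops included, and the job is handed in when it is done.

Besides the shell and the picture viewer there is one more tool, called after "Emit:" as name(argument=value, ...), one argument or row to a line, values as JSON. drive_tool: Moves the arm, as the interface text tells. Its arguments: {"type":"object","properties":{"deltas":{"type":"array","items":{"type":"array","items":{"type":"number"}}},"grip_force":{"type":"number"}},"required":["deltas"]}

```bash
ls; mkdir -p pics
cat > h.py <<'E'
import numpy as np, cv2
from scipy.spatial.transform import Rotation as R
from rig import manip
def ray(cal,uv,fish=False):
    u=(uv[0]-cal['cx'])/cal['fx'];v=(uv[1]-cal['cy'])/cal['fy']
    if fish:
        r=np.hypot(u,v);s=np.sin(r)/max(r,1e-9);d=np.array([u*s,-v*s,-np.cos(r)])
    else: d=np.array([u,-v,-1.])
    T=np.array(cal['cam_to_world']);return T[:3,3],T[:3,:3]@d
def atz(cal,uv,z,fish=False):
    o,d=ray(cal,uv,fish);return o+d*(z-o[2])/d[2]
def atdepth(cal,uv,dep,fish=False):
    o,d=ray(cal,uv,fish)
    c,r=int(round(uv[0])),int(round(uv[1]));p=dep[max(r-2,0):r+3,max(c-2,0):c+3];p=p[p>0]
    if len(p)==0:return None
    k=np.median(p)
    if fish:
        T=np.array(cal['cam_to_world']);d=d/abs((T[:3,:3].T@d)[2])
    return o+d*k
E
cat > a.py <<'E'
from h import *
np.set_printoptions(precision=4,suppress=True)
hz=dict(latch_peg=.09,latch_pivot=.09,case_hinge=.07,case_handle=.1105,mill_lid_center=.0285,mill_mouth=.147,brush_jar_center=.045,pigment_jar_center=.0375,palette_knife_grip=.01,case=0,mill=0,mill_lid=.005)
for c in('top','scene'):
    im,dep=manip.read_camera(c);cv2.imwrite(f'pics/{c}0.png',im[...,::-1]);np.save(f'{c}dep.npy',dep)
    cal=manip.get_calibration(c)
    for n,z in hz.items():
        for d in manip.pinpoint(n,c)[:2]:
            print(c,n,np.array(d['xy']).round(1),round(d['confidence'],2),atz(cal,d['xy'],z),atdepth(cal,d['xy'],dep))
print(manip.get_obs())
E
python3 a.py
```

```text
pics
top latch_peg [198.5 234.2] 0.52 [0.5033 0.2785 0.09  ] [0.504  0.2805 0.0818]
top case_hinge [228.1 198.5] 0.84 [0.6053 0.1995 0.07  ] [0.6165 0.2127 0.0002]
top case_handle [234.6 237.8] 0.83 [0.4887 0.1736 0.1105] [0.4884 0.1731 0.1137]
top mill_mouth [352.4 194.9] 0.61 [ 0.5929 -0.1525  0.147 ] [ 0.5972 -0.1542  0.1203]
top brush_jar_center [304.5 141.2] 0.55 [ 0.7751 -0.0229  0.045 ] [ 0.768  -0.0237  0.0705]
top pigment_jar_center [445.3 193. ] 0.89 [ 0.6083 -0.431   0.0375] [ 0.6023 -0.4216  0.0751]
top palette_knife_grip [311.2 264.9] 0.55 [ 0.4114 -0.0329  0.01  ] [ 0.4113 -0.033   0.0155]
top palette_knife_grip [227.3 200.2] 0.41 [0.6099 0.2132 0.01  ] [0.6112 0.2149 0.0015]
top case [233.5 224.1] 0.89 [0.5387 0.1964 0.    ] [0.5302 0.1826 0.0773]
top mill [349.9 201.3] 0.72 [ 0.5974 -0.1535  0.    ] [ 0.5804 -0.1469  0.1144]
scene latch_peg [388.8 141.1] 0.39 [0.4909 0.2728 0.09  ] [0.4968 0.2667 0.0957]
scene latch_peg [377.5 135.8] 0.24 [0.4488 0.2643 0.09  ] [ 0.3496  0.3615 -0.0001]
scene latch_pivot [378.  135.5] 0.7 [0.4484 0.2667 0.09  ] [0.35   0.3634 0.0007]

[... 877 characters left out ...]
3]
scene mill [289.  239.8] 0.9 [ 0.5845 -0.1502  0.    ] [ 0.6742 -0.1992  0.1109]
scene mill [190.9 288.1] 0.24 [ 0.5799 -0.4184  0.    ] [ 0.6338 -0.4255  0.0663]
{'time': 1.3, 'joint_pos': array([ 1.2148,  0.5364, -0.0044,  1.5379,  0.0026,  1.0673, -0.0712]), 'qvel': array([ 0.0005,  0.0007,  0.0009, -0.0006,  0.0011,  0.0001,  0.0013]), 'effort': array([ -0.0002, -57.0905,   0.9899, -25.1924,  -0.0563,   0.0108,
         0.    ]), 'position': array([ 0.1857, -0.6229,  0.2387]), 'eef_rot': array([-0.    ,  0.9895,  0.1444, -0.    ]), 'ft_force': array([ 0.0864,  0.6716, -0.3808]), 'wrist_torque': array([ 0.033 ,  0.0285, -0.0271]), 'gripper_force': 0.0, 'grip_width': 1.0000162053019979}
```

Run:
```python
import cv2,numpy as np
im=cv2.imread('pics/top0.png')
a=cv2.resize(im[160:290,160:290],(600,600),interpolation=cv2.INTER_CUBIC);cv2.imwrite('pics/c1.png',a)
cv2.imwrite('pics/c2.png',cv2.resize(im[150:250,300:400],(600,600),interpolation=cv2.INTER_CUBIC))
```

```text
(no output)
```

View pics/c1.png

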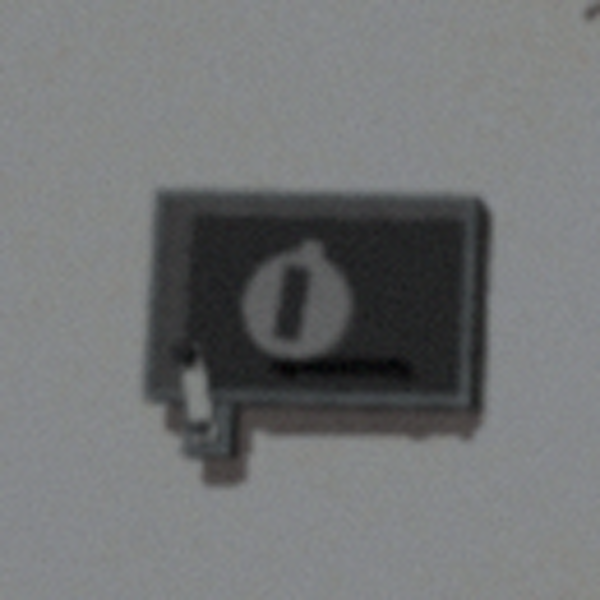

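View pics/scene0.png

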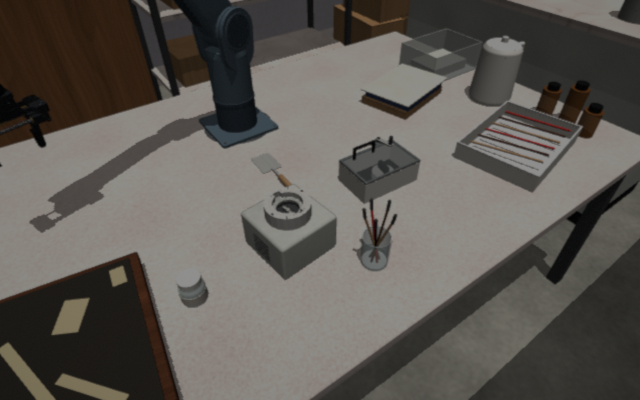

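Emit:
drive_tool(
  deltas=[
    [0,0,-0.05,0,0,8.3,-1],
    [0,0,-0.05,0,0,8.3,-1],
    [0.034,-0.037,0,0,0,0,-1],
    [0.034,-0.037,0,0,0,0,-1],
    [0.034,-0.037,0,0,0,0,-1],
    [0.034,-0.037,0,0,0,0,-1],
    [0.034,-0.037,0,0,0,0,-1],
    [0.034,-0.037,0,0,0,0,-1],
    [0.034,-0.037,0,0,0,0,-1],
    [0.034,-0.037,0,0,0,0,-1],
    [0,-0.045,0,0,0,0,-1],
    [0,-0.045,0,0,0,0,-1],
    [0,-0.045,0,0,0,0,-1],
    [0,-0.045,0,0,0,0,-1],
    [0,-0.045,0,0,0,0,-1],
    [0,-0.045,0,0,0,0,-1],
    [0,-0.045,0,0,0,0,-1],
    [0,-0.045,0,0,0,0,-1],
    [0,-0.045,0,0,0,0,-1],
    [0,-0.045,0,0,0,0,0.2],
  ],
)

```text
time: 3.3
position: [0.4561, 0.1234, 0.3391]
eef_rot: [0.0, 1.0, -0.0, 0.0]
ft_force: [1.5, -0.2, 0.7]
grip_width: 0.929
gripper_force: 0.0
```

```bash
cat > w.py <<'E'
from h import *
import sys
np.set_printoptions(precision=4,suppress=True)
hz=dict(latch_peg=.09,latch_pivot=.09,case_hinge=.07,case_handle=.1105,mill_lid_center=.0285,mill_mouth=.147,palette_knife_grip=.01,case=0,mill=0,mill_lid=.005)
tag=sys.argv[1]
o=manip.get_obs();print(o['time'],o['position'],o['eef_rot'],o['joint_pos'])
cal=manip.get_calibration('wrist');im,dep=manip.read_camera('wrist');cv2.imwrite(f'pics/{tag}.png',im[...,::-1]);np.savez(f'{tag}.npz',dep=dep,T=cal['cam_to_world'],f=cal['fx'],cx=cal['cx'],cy=cal['cy'])
print(cal)
for n in sys.argv[2:]:
    for d in manip.pinpoint(n,'wrist')[:2]:
        print(n,np.array(d['xy']).round(1),round(d['confidence'],2),atz(cal,d['xy'],hz[n],True),atdepth(cal,d['xy'],dep,True))
E
python3 w.py w1 latch_peg latch_pivot case_hinge case_handle mill_lid_center mill_lid case mill_mouth palette_knife_grip
```

```text
3.3 [0.4561 0.1234 0.3391] [ 0.      1.     -0.0001  0.0005] [ 0.0547  0.1547 -0.4606  1.8443  0.0753  1.1587 -2.0024]
{'fx': 309.70691628693146, 'fy': 309.70691628693146, 'cx': 321.63352344558, 'cy': 205.20261477517965, 'cam_to_world': array([[ 0.    ,  0.9538,  0.3004,  0.5348],
       [-1.    , -0.    ,  0.0003,  0.1232],
       [ 0.0003, -0.3004,  0.9538,  0.4853],
       [ 0.    ,  0.    ,  0.    ,  1.    ]])}
latch_peg [207.4 141.8] 0.66 [0.4988 0.2753 0.09  ] [0.5005 0.268  0.109 ]
latch_pivot [215.8 174.9] 0.6 [0.4533 0.2664 0.09  ] [0.4525 0.2678 0.0861]
case_hinge [263.8  65.5] 0.69 [0.5979 0.1997 0.07  ] [0.597  0.1986 0.0759]
case_handle [275.2 150.3] 0.86 [0.4871 0.1799 0.1105] [0.4878 0.179  0.1159]
case [270.4 114.1] 0.92 [0.5307 0.2029 0.    ] [0.5313 0.1903 0.0767]
mill_mouth [541.9  77.5] 0.7 [ 0.5998 -0.1592  0.147 ] [ 0.6063 -0.1876  0.1129]
palette_knife_grip [422.  190.2] 0.57 [ 0.4109 -0.0419  0.01  ] [ 0.4135 -0.0383  0.0202]
```

View pics/w1.png

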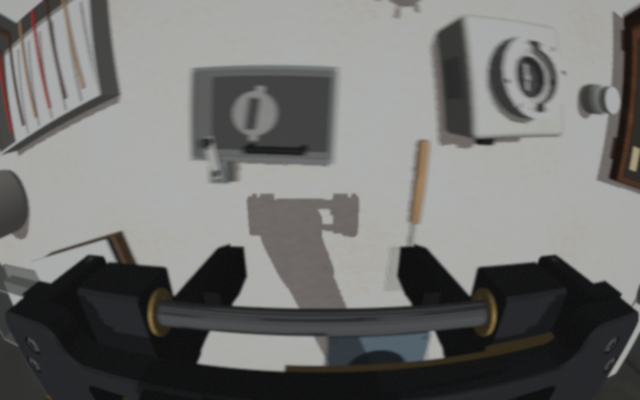

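Emit:
drive_tool(
  deltas=[
    [0.01,-0.037,0.04,0,0,0,0.1],
    [0.011,-0.037,0.04,0,0,0,0.1],
    [0.011,-0.037,0.04,0,0,0,0.1],
    [0.011,-0.038,0.04,0,0,0,0.1],
    [0,0,0.03,0,0,0,0.1],
    [0,0,0,0,0,0,0.1],
  ],
  grip_force=8,
)

```text
time: 4.4
position: [0.4925, 0.2541, 0.1612]
eef_rot: [0.002, 1.0, 0.0, -0.004]
ft_force: [-0.3, -0.3, -0.2]
grip_width: 0.454
gripper_force: 0.0
```

```bash
python3 w.py w2 latch_peg latch_pivot case_hinge case_handle case
```

```text
4.4 [0.4925 0.2541 0.1612] [ 0.0018  1.      0.0004 -0.0035] [-0.2115  0.5198 -0.4528  1.8325  0.2886  0.8627 -2.3735]
{'fx': 309.70691628693146, 'fy': 309.70691628693146, 'cx': 321.63352344558, 'cy': 205.20261477517965, 'cam_to_world': array([[ 0.0011,  0.9514,  0.3081,  0.5723],
       [-1.    , -0.0001,  0.0039,  0.2545],
       [ 0.0037, -0.3081,  0.9514,  0.3068],
       [ 0.    ,  0.    ,  0.    ,  1.    ]])}
latch_peg [293. 213.] 0.9 [0.4961 0.2749 0.09  ] [0.5032 0.273  0.1104]
latch_pivot [307.3 268.7] 0.75 [0.4487 0.265  0.09  ] [0.4382 0.2659 0.0715]
latch_pivot [372.7 146.3] 0.67 [0.546  0.2175 0.09  ] [0.5444 0.2153 0.0769]
case_hinge [394.6  75.7] 0.55 [0.5992 0.1982 0.07  ] [0.5986 0.1995 0.0756]
case_handle [427.9 237.4] 0.77 [0.4843 0.1769 0.1105] [0.4867 0.1789 0.1157]
```

View pics/w2.png

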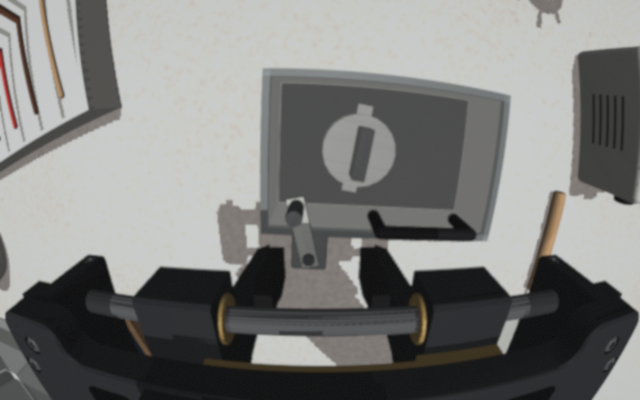

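Emit:
drive_tool(
  deltas=[
    [0.0055,-0.02,0,0,0,0,0.1],
    [0,0,0,0,0,-6,0.1],
    [0,0,0.02,0,0,-6,0.1],
    [0,0,0,0,0,0,0.1],
  ],
)

```text
time: 5.1
position: [0.4999, 0.2743, 0.1445]
eef_rot: [0.0, 0.995, 0.105, -0.001]
ft_force: [-0.2, -0.5, 0.1]
grip_width: 0.448
gripper_force: 0.0
```

```bash
python3 w.py w3 latch_peg latch_pivot
```

```text
5.1 [0.4999 0.2743 0.1445] [ 0.0005  0.9945  0.1046 -0.0007] [-0.2154  0.5732 -0.4891  1.8046  0.3457  0.8513 -2.2305]
{'fx': 309.70691628693146, 'fy': 309.70691628693146, 'cx': 321.63352344558, 'cy': 205.20261477517965, 'cam_to_world': array([[ 0.2084,  0.9322,  0.296 ,  0.5772],
       [-0.978 ,  0.1984,  0.064 ,  0.2906],
       [ 0.0009, -0.3028,  0.953 ,  0.2905],
       [ 0.    ,  0.    ,  0.    ,  1.    ]])}
latch_peg [319.9 231.8] 0.78 [0.4956 0.2742 0.09  ] [0.5037 0.2758 0.11  ]
latch_peg [618.6 189.9] 0.31 [ 0.5916 -0.0069  0.09  ] [ 0.5947 -0.0693  0.048 ]
latch_pivot [322.4 287.1] 0.6 [0.4511 0.2629 0.09  ] [0.4399 0.2605 0.0722]
```

Emit:
drive_tool(
  deltas=[
    [-0.002,0,0.03,0,0,-2,0.1],
    [0,0,0.026,0,0,0,0.1],
    [0,0,0,0,0,0,0.5],
    [0,0,0,0,0,0,1],
    [0,0,0,0,0,0,1],
    [0,0,0,0,0,0,1],
  ],
  grip_force=8,
)

```text
time: 5.85
position: [0.4997, 0.2755, 0.0907]
eef_rot: [-0.0, 0.993, 0.122, 0.001]
ft_force: [1.2, -0.2, 2.0]
grip_width: 0.129
gripper_force: 8.0
```

Emit:
drive_tool(
  deltas=[
    [-0.0004,-0.0061,0,0,0,-7.8,1],
    [-0.0004,-0.0061,0,0,0,-7.8,1],
    [-0.0004,-0.0061,0,0,0,-7.8,1],
    [-0.0004,-0.0061,0,0,0,-7.8,1],
    [-0.0004,-0.0061,0,0,0,-7.8,1],
    [-0.0004,-0.0061,0,0,0,-7.8,1],
    [-0.0004,-0.0061,0,0,0,-7.8,1],
    [-0.0004,-0.0061,0,0,0,-7.8,1],
    [-0.0004,-0.0061,0,0,0,-7.8,1],
    [0,0,0,0,0,0,1],
    [0,0,0,0,0,0,1],
  ],
)

```text
time: 6.95
position: [0.4602, 0.3112, 0.0906]
eef_rot: [-0.001, 0.743, 0.669, 0.002]
ft_force: [-0.9, 5.5, 5.3]
grip_width: 0.131
gripper_force: 8.0
```

Emit:
drive_tool(
  deltas=[
    [0,0,0,0,0,0,0.3],
    [0,0,0,0,0,0,0.1],
    [0,0,-0.04,0,0,-4.3,0],
    [0,0,-0.025,0,0,0,0],
    [-0.04,0.006,0,0,0,0,0],
    [-0.045,0.01,0,0,0,0,0],
    [-0.045,0.01,0,0,0,0,0],
    [0,0,0,0,0,0,0],
    [0,0,0,0,0,0,0],
  ],
)

```text
time: 7.85
position: [0.4823, 0.1761, 0.1537]
eef_rot: [0.0, 0.718, 0.696, -0.001]
ft_force: [-0.8, 0.3, 0.3]
grip_width: 0.502
gripper_force: 0.0
```

```bash
python3 w.py w4 latch_peg latch_pivot case_handle case_hinge
python3 - <<'E'
from h import *
r=manip.regions_of('case_handle','wrist')
cal=manip.get_calibration('wrist')
for m in r[:1]:
    print(m['confidence'],m['xy']); ys,xs=np.nonzero(m['mask'])
    i=[xs.argmin(),xs.argmax(),ys.argmin(),ys.argmax()]
    for k in i: print(xs[k],ys[k],atz(cal,(xs[k],ys[k]),.1105,True))
E
```

```text
7.85 [0.4823 0.1761 0.1537] [ 0.0003  0.718   0.696  -0.0009] [ 0.218   0.577  -0.8531  1.9298  0.5581  0.8906 -0.953 ]
{'fx': 309.70691628693146, 'fy': 309.70691628693146, 'cx': 321.63352344558, 'cy': 205.20261477517965, 'cam_to_world': array([[ 0.9995,  0.029 ,  0.0103,  0.4856],
       [-0.0308,  0.9526,  0.3027,  0.2542],
       [-0.001 , -0.3028,  0.953 ,  0.2997],
       [ 0.    ,  0.    ,  0.    ,  1.    ]])}
latch_peg [278.8  28.7] 0.66 [0.4585 0.3121 0.09  ] [0.4612 0.3064 0.1106]
latch_pivot [274.9  97.3] 0.68 [0.4544 0.2643 0.09  ] [0.4539 0.2644 0.087 ]
case_handle [329.8 227.8] 0.81 [0.4884 0.1784 0.1105] [0.4883 0.1804 0.1155]
case_hinge [460.  181.9] 0.96 [0.5964 0.1977 0.07  ] [0.5932 0.1994 0.0767]
0.72 [379.6, 157.0]
301 162 [0.47065362 0.22591764 0.1105    ]
475 84 [0.58454412 0.27785599 0.1105    ]
305 43 [0.47523387 0.29976825 0.1105    ]
362 296 [0.51081158 0.12675734 0.1105    ]
```

View pics/w4.png

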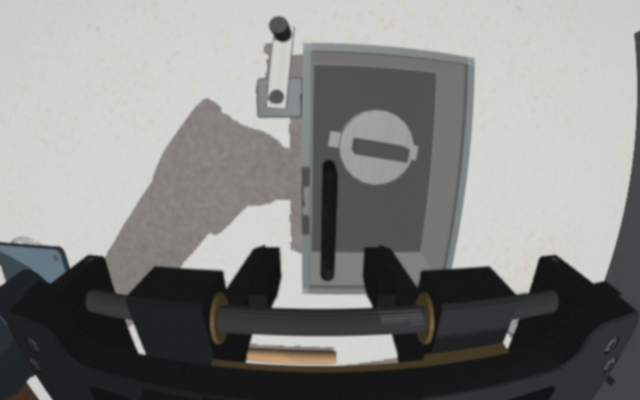

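Emit:
drive_tool(
  deltas=[
    [0.002,0.006,0.02,0,0,0,0],
    [0,0,0.034,0,0,0,0],
    [0,0,0,0,0,0,0.4],
    [0,0,0,0,0,0,1],
    [0,0,0,0,0,0,1],
    [0,0,0,0,0,0,1],
  ],
  grip_force=20,
)

```text
time: 8.75
position: [0.4888, 0.1807, 0.1014]
eef_rot: [0.0, 0.716, 0.698, 0.001]
ft_force: [0.9, -0.2, -0.3]
grip_width: 0.16
gripper_force: 0.0
```

Emit:
drive_tool(
  deltas=[
    [0,0,0,0,0,0,1],
    [0,0,0,0,0,0,1],
  ],
)

```text
time: 8.95
position: [0.487, 0.1806, 0.1011]
eef_rot: [-0.0, 0.716, 0.698, -0.0]
ft_force: [-5.8, 0.0, 6.2]
grip_width: 0.102
gripper_force: 20.0
```

```bash
python3 -c "
import numpy as np
a=np.radians(159.8-5.8*np.arange(17));p=.1172*np.c_[np.cos(a),np.sin(a)]
print(np.diff(p,axis=0).round(4).tolist())"
```

```text
[[0.0047, 0.0109], [0.0057, 0.0104], [0.0068, 0.0097], [0.0077, 0.009], [0.0086, 0.0082], [0.0094, 0.0073], [0.01, 0.0063], [0.0106, 0.0053], [0.0111, 0.0042], [0.0115, 0.003], [0.0117, 0.0018], [0.0118, 0.0006], [0.0118, -0.0006], [0.0117, -0.0018], [0.0115, -0.0029], [0.0111, -0.0041]]
```

Emit:
drive_tool(
  deltas=[
    [0,0.0047,-0.0109,0,0,0,1],
    [0,0.0057,-0.0104,0,0,0,1],
    [0,0.0068,-0.0097,0,0,0,1],
    [0,0.0077,-0.009,0,0,0,1],
    [0,0.0086,-0.0082,0,0,0,1],
    [0,0.0094,-0.0073,0,0,0,1],
  ],
)

```text
time: 9.55
position: [0.5262, 0.1788, 0.1566]
eef_rot: [-0.002, 0.716, 0.698, -0.005]
ft_force: [-18.4, -2.8, 14.5]
grip_width: 0.104
gripper_force: 20.0
```

Emit:
drive_tool(
  deltas=[
    [0,0.01,-0.0063,0,0,0,1],
    [0,0.0106,-0.0053,0,0,0,1],
    [0,0.0111,-0.0042,0,0,0,1],
    [0,0.0115,-0.003,0,0,0,1],
    [0,0.0117,-0.0018,0,0,0,1],
    [0,0.0118,-0.0006,0,0,0,1],
  ],
)

```text
time: 10.15
position: [0.5978, 0.1756, 0.1784]
eef_rot: [0.001, 0.717, 0.697, -0.001]
ft_force: [-5.3, -3.5, 4.6]
grip_width: 0.101
gripper_force: 20.0
```

Emit:
drive_tool(
  deltas=[
    [0,0.0118,0.0006,0,0,0,1],
    [0,0.0117,0.0018,0,0,0,1],
    [0,0.0115,0.0029,0,0,0,1],
    [0,0.0111,0.0041,0,0,0,1],
    [0,0,0,0,0,0,1],
  ],
)

```text
time: 10.65
position: [0.6457, 0.1736, 0.1681]
eef_rot: [0.001, 0.717, 0.697, -0.0]
ft_force: [2.2, -4.8, -0.9]
grip_width: 0.104
gripper_force: 20.0
```

Emit:
drive_tool(
  deltas=[
    [0,0,0,0,0,0,0.45],
    [0,0,0,0,0,0,0.45],
    [0,0,0,0,0,0,0.45],
    [0,0,-0.03,0,0,0,0.45],
    [0,0,-0.04,0,0,0,0.45],
    [0,0,-0.03,0,0,0,0.1],
    [0.01,-0.035,0,0,0,0,0],
    [0.01,-0.035,0,0,0,0,0],
    [0.01,-0.04,0,0,0,0,0],
    [0,0,0,0,0,-8.5,0],
    [0,0,0,0,0,-8.5,0],
    [0,0,0,0,0,-8.5,0],
    [0,0,0,0,0,-8.5,0],
    [0,0,0,0,0,-8.5,0],
    [0,0,0,0,0,-8.5,0],
    [0,0,0,0,0,-8.5,0],
    [0,0,0,0,0,-8.5,0],
    [0,0,0,0,0,-8.5,0],
    [0,0,0,0,0,-8.0,0],
    [0,0,0,0,0,0,0],
  ],
)

```text
time: 12.65
position: [0.5342, 0.2093, 0.2675]
eef_rot: [-0.0, 0.06, 0.998, 0.0]
ft_force: [0.1, 0.2, 0.2]
grip_width: 0.502
gripper_force: 0.0
```

```bash
python3 w.py w5 mill_lid_center mill_lid case_handle case_hinge
python3 - <<'E'
from h import *
r=manip.regions_of('mill_lid','wrist');cal=manip.get_calibration('wrist')
for m in r[:1]:
    print(m['confidence'],m['xy'],m['mask'].sum())
E
```

```text
12.65 [0.5342 0.2093 0.2675] [-0.0001  0.06    0.9982  0.0003] [ 0.3577  0.6783 -1.2057  1.6699  0.6612  1.2657  0.4646]
{'fx': 309.70691628693146, 'fy': 309.70691628693146, 'cx': 321.63352344558, 'cy': 205.20261477517965, 'cam_to_world': array([[ 0.1195, -0.9468, -0.2987,  0.4574],
       [ 0.9928,  0.1141,  0.0356,  0.2184],
       [ 0.0003, -0.3008,  0.9537,  0.4137],
       [ 0.    ,  0.    ,  0.    ,  1.    ]])}
mill_lid_center [333.3 169.5] 0.98 [0.5329 0.2243 0.0285] [0.5283 0.224  0.0517]
mill_lid [328.6 168.8] 0.7 [0.5358 0.2185 0.005 ] [0.5267 0.2185 0.0522]
case_hinge [319.4 231.8] 0.71 [0.598  0.1989 0.07  ] [0.5977 0.199  0.0707]
0.84 [327.5, 169.0] 2256
```

View pics/w5.png

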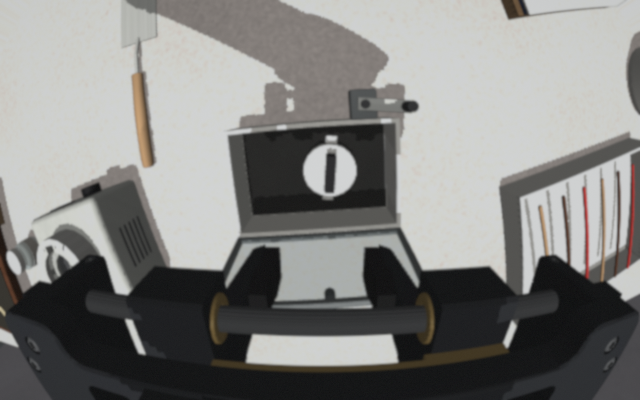

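Emit:
drive_tool(
  deltas=[
    [0.003,0.014,0.03,0,0,0,0],
    [0,0,0.05,0,0,0,0],
    [0,0,0.05,0,0,0,0],
    [0,0,0,0,0,0,0],
  ],
)

```text
time: 13.35
position: [0.53, 0.2206, 0.1319]
eef_rot: [-0.004, 0.061, 0.998, -0.003]
ft_force: [0.4, -0.1, 0.4]
grip_width: 0.497
gripper_force: 0.0
```

```bash
python3 w.py w6 mill_lid_center mill_lid
cat > bar.py <<'E'
from h import *
import sys
tag=sys.argv[1];z=float(sys.argv[2]);u,v=map(float,sys.argv[3:5])
cal=manip.get_calibration('wrist');g=cv2.imread(f'pics/{tag}.png',0)
r=manip.regions_of('mill_lid','wrist')
m=(r[0]['mask'] if r else np.zeros_like(g)).astype(np.uint8)
m=cv2.morphologyEx(m,cv2.MORPH_CLOSE,np.ones((9,9)))
d=((g<90)&(m>0)).astype(np.uint8)
n,l,s,c=cv2.connectedComponentsWithStats(d)
k=1+s[1:,4].argmax();ys,xs=np.nonzero(l==k);print('bar',s[k],c[k])
rc=cv2.minAreaRect(np.c_[xs,ys].astype(np.float32));print(rc)
b=cv2.boxPoints(rc);e=sorted(range(4),key=lambda i:np.linalg.norm(b[i]-b[(i+1)%4]))[:2]
P=[atz(cal,(b[i]+b[(i+1)%4])/2,z,True) for i in e];dd=P[0]-P[1];print(P,np.degrees(np.arctan2(dd[1],dd[0])),np.linalg.norm(dd))
ys,xs=np.nonzero(m);print('lid',xs.min(),xs.max(),ys.min(),ys.max())
E
python3 bar.py w6 .052 0 0
```

```text
13.35 [0.53   0.2206 0.1319] [-0.0042  0.0612  0.9981 -0.0028] [ 0.2502  0.8261 -1.0621  1.7737  0.8198  1.0701  0.3329]
{'fx': 309.70691628693146, 'fy': 309.70691628693146, 'cx': 321.63352344558, 'cy': 205.20261477517965, 'cam_to_world': array([[ 0.1218, -0.9491, -0.2903,  0.4546],
       [ 0.9925,  0.1147,  0.0417,  0.2307],
       [-0.0063, -0.2932,  0.956 ,  0.2787],
       [ 0.    ,  0.    ,  0.    ,  1.    ]])}
mill_lid_center [324.3 208. ] 0.9 [0.5333 0.2217 0.0285] [0.5258 0.2226 0.0522]
mill_lid [319.  201.9] 0.73 [0.5342 0.2167 0.005 ] [0.5205 0.2191 0.0521]
bar [315 184  16  63 797] [322.26474279 213.80175659]
((322.43011474609375, 214.7815704345703), (13.499427795410156, 62.0307502746582), 2.2457425594329834)
[array([0.51366004, 0.2285005 , 0.052     ]), array([0.5658318 , 0.22017512, 0.052     ])] 170.93339070263355 0.05283185045762153
lid 283 360 155 246
```

View pics/w6.png

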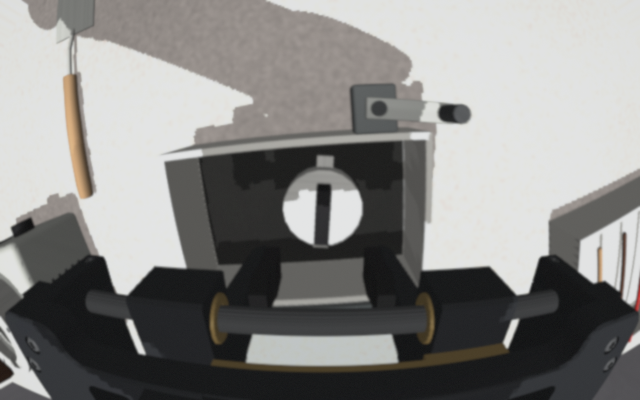

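Emit:
drive_tool(
  deltas=[
    [0,0,0.03,0,0,2.2,0],
    [0,0,0,0,0,0,0],
    [0,0,0,0,0,0,0],
  ],
)

```text
time: 13.85
position: [0.534, 0.2237, 0.1093]
eef_rot: [0.001, 0.08, 0.997, 0.0]
ft_force: [0.5, 1.0, 0.4]
grip_width: 0.498
gripper_force: 0.0
```

```bash
python3 w.py w7 mill_lid_center;python3 bar.py w7 .052 0 0
```

```text
13.85 [0.534  0.2237 0.1093] [0.0007 0.0799 0.9968 0.0004] [ 0.2288  0.8501 -1.0283  1.7825  0.8527  1.0251  0.2746]
{'fx': 309.70691628693146, 'fy': 309.70691628693146, 'cx': 321.63352344558, 'cy': 205.20261477517965, 'cam_to_world': array([[ 0.1589, -0.9411, -0.2986,  0.4574],
       [ 0.9873,  0.1517,  0.0474,  0.2358],
       [ 0.0007, -0.3023,  0.9532,  0.2553],
       [ 0.    ,  0.    ,  0.    ,  1.    ]])}
mill_lid_center [315.9 207.2] 0.72 [0.5293 0.2199 0.0285] [0.5218 0.2216 0.0521]
bar [ 308  184   17   69 1017] [315.88397247 217.44346116]
((316.0, 218.0), (68.0, 16.0), 90.0)
[array([0.50595019, 0.22463229, 0.052     ]), array([0.55612114, 0.21623881, 0.052     ])] 170.50250470640108 0.05086820423700789
lid 275 359 154 252
```

Emit:
drive_tool(
  deltas=[
    [0.0025,-0.0036,0.03,0,0,0,0],
    [0,0,0.03,0,0,0,0],
    [0,0,0.017,0,0,0,0],
    [0,0,0,0,0,0,0.4],
    [0,0,0,0,0,0,1],
    [0,0,0,0,0,0,1],
    [0,0,0,0,0,0,1],
    [0,0,0,0,0,0,1],
  ],
  grip_force=40,
)

```text
time: 14.8
position: [0.5308, 0.2202, 0.0314]
eef_rot: [0.001, 0.08, 0.997, 0.0]
ft_force: [-1.1, -0.4, 5.3]
grip_width: 0.128
gripper_force: 40.0
```

Emit:
drive_tool(
  deltas=[
    [0,0,-0.02,0,0,0,1],
    [0,0,-0.03,0,0,0,1],
    [0,0,-0.04,0,0,0,1],
    [0,0,-0.05,0,0,0,1],
    [0,0,-0.05,0,0,0,1],
    [0,0,-0.05,0,0,0,1],
    [0,0,0,0,0,0,1],
    [-0.023,-0.0385,0,0,0,0,1],
    [-0.023,-0.0385,0,0,0,0,1],
    [-0.023,-0.0385,0,0,0,0,1],
    [-0.023,-0.0385,0,0,0,0,1],
    [-0.023,-0.0385,0,0,0,0,1],
    [-0.023,-0.0385,0,0,0,0,1],
    [-0.023,-0.0385,0,0,0,0,1],
    [-0.023,-0.0385,0,0,0,0,1],
    [-0.023,-0.0385,0,0,0,0,1],
    [0,0,0,0,0,0,1],
    [0,0,0,0,0,0,1],
  ],
)

```text
time: 16.6
position: [0.6785, -0.156, 0.2694]
eef_rot: [-0.001, 0.081, 0.997, 0.0]
ft_force: [0.0, 1.1, -3.2]
grip_width: 0.129
gripper_force: 40.0
```

```bash
python3 w.py w8 mill_mouth mill mill_lid_center; python3 -c "
import cv2;im=cv2.imread('pics/w8.png');cv2.imwrite('pics/w8c.png',cv2.resize(im,(800,500)))"
```

```text
16.6 [ 0.6785 -0.156   0.2694] [-0.001   0.0811  0.9967  0.0004] [ 0.7562  0.845  -1.1037  1.3206  0.7419  1.4096  1.096 ]
{'fx': 309.70691628693146, 'fy': 309.70691628693146, 'cx': 321.63352344558, 'cy': 205.20261477517965, 'cam_to_world': array([[ 0.1613, -0.9417, -0.2952,  0.6025],
       [ 0.9869,  0.1541,  0.0478, -0.1437],
       [ 0.0005, -0.299 ,  0.9542,  0.4158],
       [ 0.    ,  0.    ,  0.    ,  1.    ]])}
mill_mouth [309.7 111. ] 0.89 [ 0.6007 -0.1536  0.147 ] [ 0.6005 -0.1544  0.1244]
mill [311.7 112. ] 0.57 [ 0.6015 -0.1566  0.    ] [ 0.6018 -0.1528  0.1242]
mill_lid_center [325.4 261.6] 0.69 [ 0.8051 -0.1713  0.0285] [ 0.6682 -0.1526  0.2902]
mill_lid_center [434.8 224.2] 0.2 [ 0.7754 -0.011   0.0285] [ 0.7639 -0.0198  0.0542]
```

View pics/w8c.png

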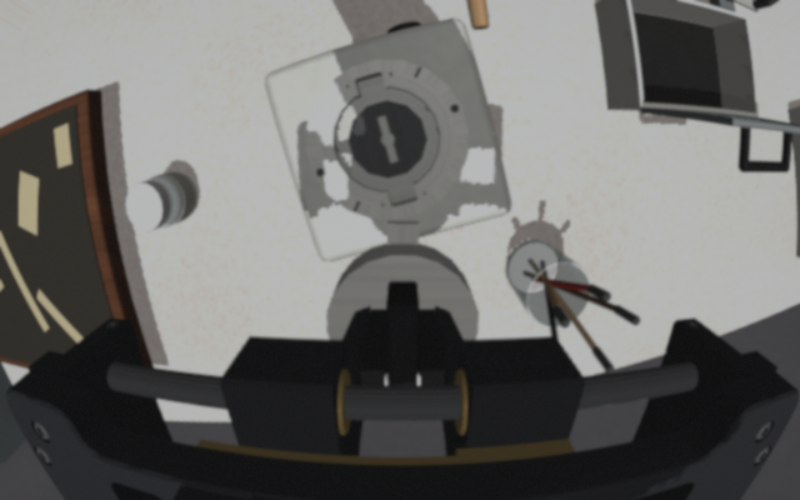

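Run:
```python
from h import *
np.set_printoptions(precision=4,suppress=True)
d=np.load('w8.npz');cal=dict(fx=float(d['f']),fy=float(d['f']),cx=float(d['cx']),cy=float(d['cy']),cam_to_world=d['T'])
for n,a,b in(('notch',(370,83),(402,198)),('line',(416,71),(356,207)),('dot',(455,108),(320,172))):
    A,B=[atz(cal,np.array(p)/1.25,.147,True) for p in(a,b)]
    v=A-B;print(n,A,B,(A+B)/2,np.linalg.norm(v),np.degrees(np.arctan2(v[1],v[0])))
g=cv2.imread('pics/w8.png')[40:185,225:400]
cv2.imwrite('pics/w8d.png',cv2.resize(g,(700,580),interpolation=cv2.INTER_CUBIC))
```

```text
notch [ 0.5601 -0.1587  0.147 ] [ 0.6433 -0.1503  0.147 ] [ 0.6017 -0.1545  0.147 ] 0.08357641572616313 -174.19952286357906
line [ 0.5569 -0.1265  0.147 ] [ 0.6442 -0.1833  0.147 ] [ 0.6005 -0.1549  0.147 ] 0.10412481603134159 146.93062716254667
dot [ 0.5865 -0.1043  0.147 ] [ 0.615  -0.2039  0.147 ] [ 0.6007 -0.1541  0.147 ] 0.10366076610667398 105.99817581510585
```

View pics/w8d.png

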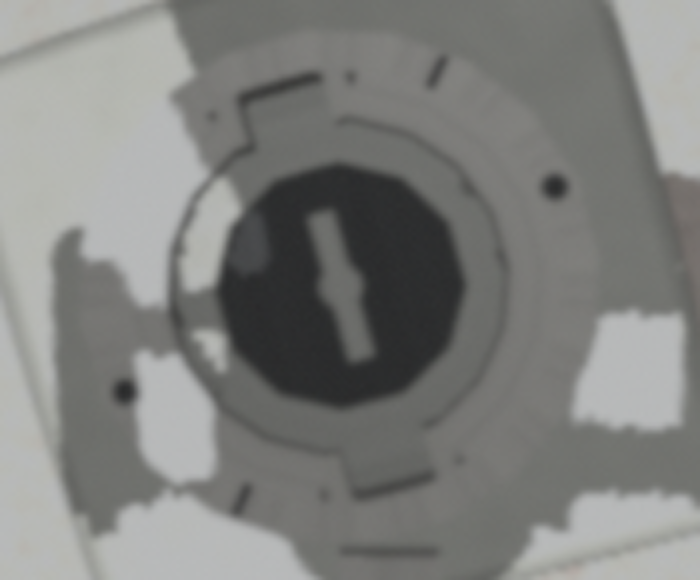

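Run:
```python
from h import *
np.set_printoptions(precision=4,suppress=True)
d=np.load('w8.npz');f=float(d['f']);cx=float(d['cx']);cy=float(d['cy']);T=d['T'];dep=d['dep']
v,u=np.mgrid[0:400,0:640];a=(u-cx)/f;b=(v-cy)/f;r=np.hypot(a,b)+1e-9;t=np.tan(r)/r
P=np.stack([a*t*dep,-b*t*dep,-dep],-1)@T[:3,:3].T+T[:3,3]
g=cv2.imread('pics/w8.png',0)
for row in range(186,290,3): print(row,g[row,322],P[row,322],g[row,300],P[row,300],g[row,290],P[row,290])
```

```text
186 111 [ 0.6432 -0.1501  0.2483] 184 [ 0.6732 -0.1774  0.1103] 185 [ 0.6714 -0.1874  0.111 ]
189 110 [ 0.6448 -0.1503  0.249 ] 184 [ 0.6765 -0.178   0.1096] 184 [ 0.6746 -0.1881  0.1104]
192 111 [ 0.6468 -0.1506  0.2478] 184 [ 0.6796 -0.1786  0.1095] 184 [ 0.6779 -0.1888  0.1097]
195 88 [ 0.6484 -0.1509  0.2482] 174 [ 0.6825 -0.1791  0.1105] 184 [ 0.6811 -0.1894  0.1095]
198 67 [ 0.648  -0.1509  0.2557] 90 [ 0.6477 -0.1633  0.2496] 176 [ 0.6842 -0.19    0.1095]
201 68 [ 0.6483 -0.1509  0.2602] 66 [ 0.6486 -0.1632  0.2526] 140 [ 0.6882 -0.1911  0.1066]
204 99 [ 0.6482 -0.1509  0.2661] 68 [ 0.6479 -0.1626  0.2607] 73 [ 0.6496 -0.1691  0.252 ]
207 117 [ 0.6501 -0.1512  0.2651] 86 [ 0.648  -0.1622  0.2659] 64 [ 0.6496 -0.1686  0.2576]
210 113 [ 0.652  -0.1515  0.2641] 113 [ 0.6497 -0.1625  0.2656] 72 [ 0.6501 -0.1683  0.2615]
213 110 [ 0.6534 -0.1518  0.2646] 110 [ 0.651  -0.1627  0.2664] 104 [ 0.6506 -0.168   0.2649]
216 112 [ 0.6547 -0.152   0.2655] 111 [ 0.6532 -0.1633  0.2646] 111 [ 0.6522 -0.1683  0.2652]
219 113 [ 0.6567 -0.1523  0.2644] 113 [ 0.6546 -0.1635  0.2651] 111 [ 0.6538 
[... 1426 characters left out ...]
2903] 15 [ 0.6688 -0.1645  0.2909] 20 [ 0.6666 -0.1685  0.2938]
270 17 [ 0.6728 -0.155   0.2893] 16 [ 0.6686 -0.1643  0.294 ] 18 [ 0.6679 -0.1687  0.2941]
273 17 [ 0.6739 -0.1551  0.2901] 15 [ 0.6685 -0.1641  0.297 ] 18 [ 0.6682 -0.1686  0.2963]
276 19 [ 0.6751 -0.1553  0.2909] 17 [ 0.6695 -0.1642  0.2978] 18 [ 0.668  -0.1683  0.2994]
279 19 [ 0.6775 -0.1557  0.2895] 17 [ 0.6684 -0.1637  0.3023] 19 [ 0.6687 -0.1683  0.3008]
282 21 [ 0.6783 -0.1559  0.2909] 16 [ 0.6684 -0.1635  0.3049] 17 [ 0.6684 -0.1679  0.3038]
285 19 [ 0.6806 -0.1562  0.29  ] 15 [ 0.6694 -0.1637  0.3057] 15 [ 0.6683 -0.1676  0.3065]
288 19 [ 0.6825 -0.1565  0.2896] 17 [ 0.6689 -0.1634  0.3087] 15 [ 0.6683 -0.1675  0.3088]
```

Emit:
drive_tool(
  deltas=[
    [0,0,0,0,0,-7.9,1],
    [0,0,0,0,0,-7.8,1],
    [0.027,0.0034,0,0,0,0,1],
    [0.027,0.0034,0,0,0,0,1],
    [0.0266,0.0034,0.02,0,0,0,1],
    [0,0,0.03,0,0,0,1],
    [0,0,0.018,0,0,0,1],
    [0,0,0,0,0,0,1],
    [0,0,0,0,0,0,1],
  ],
)

```text
time: 17.7
position: [0.5987, -0.1533, 0.203]
eef_rot: [0.0, -0.057, 0.998, 0.0]
ft_force: [-0.3, 0.4, -2.5]
grip_width: 0.13
gripper_force: 40.0
```

```bash
python3 w.py w9 mill_mouth
python3 - <<'E'
from h import *
np.set_printoptions(precision=4,suppress=True)
d=np.load('w9.npz');f=float(d['f']);cx=float(d['cx']);cy=float(d['cy']);T=d['T'];dep=d['dep']
v,u=np.mgrid[0:400,0:640];a=(u-cx)/f;b=(v-cy)/f;r=np.hypot(a,b)+1e-9;t=np.tan(r)/r
P=np.stack([a*t*dep,-b*t*dep,-dep],-1)@T[:3,:3].T+T[:3,3]
np.save('P9.npy',P)
near=np.hypot(P[...,0]-.60,P[...,1]+.154)<.075
def circ(p):
    A=np.c_[2*p,np.ones(len(p))];s=np.linalg.lstsq(A,(p**2).sum(1),rcond=None)[0];return s[:2],np.sqrt(s[2]+s[:2]@s[:2])
for n,lo,hi in(('collar',.143,.151),('disc',.191,.202)):
    m=(near&(P[...,2]>lo)&(P[...,2]<hi)&(v<215)).astype(np.uint8)
    m=cv2.morphologyEx(m,cv2.MORPH_OPEN,np.ones((3,3)))
    # outer front edge: topmost pixel per column
    c=[(np.nonzero(m[:,k])[0].min(),k) for k in range(640) if m[:,k].any()]
    p=np.array([P[i,k,:2] for i,k in c]);print(n,m.sum(),len(p),P[m>0][:,2].mean() if m.any() else 0)
    if len(p)>10:
        for _ in range(4):
            s,R_=circ(p);e=abs(np.linalg.norm(p-s,axis=1)-R_);p=p[e<max(.0015,np.percentile(e,60))]
        print(s,R_,len(p))
E
```

```text
17.7 [ 0.5987 -0.1533  0.203 ] [ 0.0003 -0.0572  0.9984  0.0003] [ 0.9014  0.8228 -1.1502  1.6155  0.7873  1.2342  1.278 ]
{'fx': 309.70691628693146, 'fy': 309.70691628693146, 'cx': 321.63352344558, 'cy': 205.20261477517965, 'cam_to_world': array([[-0.1145, -0.9472, -0.2996,  0.5218],
       [ 0.9934, -0.109 , -0.035 , -0.1624],
       [ 0.0005, -0.3016,  0.9534,  0.3491],
       [ 0.    ,  0.    ,  0.    ,  1.    ]])}
collar 4947 158 0.14714352563809516
[ 0.6003 -0.1549] 0.055951967935732295 157
disc 849 77 0.19741553724631886
[ 0.6013 -0.1533] 0.0334165826405763 77
```

View pics/w9.png

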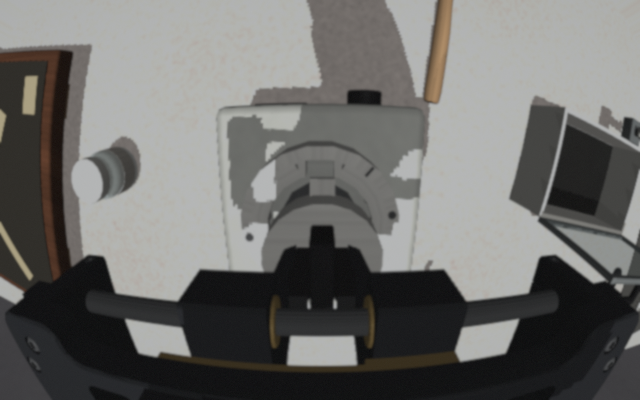

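Emit:
drive_tool(
  deltas=[
    [0.0016,-0.0014,0,0,0,0,1],
    [0,0,0.015,0,0,0,1],
    [0,0,0.01,0,0,0,1],
    [0,0,0.005,0,0,0,1],
    [0,0,0.005,0,0,0,1],
    [0,0,0,0,0,0,1],
  ],
)

```text
time: 18.4
position: [0.5961, -0.1556, 0.1665]
eef_rot: [-0.001, -0.057, 0.998, 0.0]
ft_force: [0.8, 0.4, -2.4]
grip_width: 0.136
gripper_force: 40.0
```

Emit:
drive_tool(
  deltas=[
    [0,0,0.004,0,0,0,1],
    [0,0,0.004,0,0,0,1],
    [0,0,0.002,0,0,0,1],
    [0,0,0,0,0,0,1],
    [0,0,0,0,0,0,1],
  ],
)

```text
time: 18.9
position: [0.5966, -0.1556, 0.1575]
eef_rot: [0.0, -0.057, 0.998, 0.0]
ft_force: [-0.5, 0.1, -3.2]
grip_width: 0.134
gripper_force: 40.0
```

Emit:
drive_tool(
  deltas=[
    [0,0,0.0015,0,0,0,1],
    [0,0,0,0,0,0,1],
    [0,0,0,0,0,0,1],
  ],
)

```text
time: 19.2
position: [0.5968, -0.1556, 0.1564]
eef_rot: [0.0, -0.057, 0.998, -0.0]
ft_force: [-1.5, 0.5, 1.7]
grip_width: 0.135
gripper_force: 40.0
```

Emit:
drive_tool(
  deltas=[
    [0,0.00045,0,0,0,8,1],
    [0,0.00045,0,0,0,8,1],
    [0,0.00045,0,0,0,8,1],
    [0,0,0,0,0,0,1],
  ],
)

```text
time: 19.6
position: [0.597, -0.154, 0.1564]
eef_rot: [0.001, 0.152, 0.988, -0.0]
ft_force: [0.2, 0.6, 0.6]
grip_width: 0.132
gripper_force: 40.0
```

Emit:
drive_tool(
  deltas=[
    [0,0.00045,0,0,0,8,1],
    [0,0.00045,0,0,0,8,1],
    [0,0,0,0,0,0,1],
    [0,0,0,0,0,0,1],
  ],
)

```text
time: 20.0
position: [0.5974, -0.1532, 0.1564]
eef_rot: [0.0, 0.285, 0.958, 0.0]
ft_force: [0.5, 0.6, 4.4]
grip_width: 0.134
gripper_force: 40.0
```

```bash
python3 w.py w10 mill_mouth mill_lid_center | grep -v cam
python3 - <<'E'
from h import *
np.set_printoptions(precision=4,suppress=True)
d=np.load('w10.npz');f=float(d['f']);cx=float(d['cx']);cy=float(d['cy']);T=d['T'];dep=d['dep']
v,u=np.mgrid[0:400,0:640];a=(u-cx)/f;b=(v-cy)/f;r=np.hypot(a,b)+1e-9;t=np.tan(r)/r
P=np.stack([a*t*dep,-b*t*dep,-dep],-1)@T[:3,:3].T+T[:3,3]
g=cv2.imread('pics/w10.png',0)
print(manip.get_obs()['eef_rot'])
for row in range(190,275,4): print(row,g[row,322],P[row,322],g[row,300],P[row,300])
near=np.hypot(P[...,0]-.60,P[...,1]+.154)<.06
m=near&(g<40)&(P[...,2]>.165)&(v<275)&(abs(u-322)<14)
# bar-axis from visible bar side edges per row
for row in(236,244,252,260):
    k=np.nonzero(g[row,300:345]<45)[0]
    if len(k):print(row,300+k.min(),300+k.max())
E
```

```text
20.0 [ 0.5974 -0.1532  0.1564] [0.0004 0.2854 0.9584 0.0001] [ 0.8214  0.7972 -0.9778  1.6571  0.7313  1.0936  0.6197]
       [ 0.8373,  0.5213,  0.1647, -0.1106],
       [ 0.0003, -0.3018,  0.9534,  0.3025],
       [ 0.    ,  0.    ,  0.    ,  1.    ]])}
mill_lid_center [323.9 261.9] 0.8 [ 0.6561 -0.1885  0.0285] [ 0.589  -0.1462  0.1773]
mill_lid_center [604.3  33.2] 0.7 [0.6095 0.25   0.0285] [0.5975 0.1939 0.0711]
[0.0003 0.2866 0.958  0.0003]
190 117 [ 0.567  -0.1328  0.1471] 117 [ 0.5607 -0.1424  0.147 ]
194 113 [ 0.5683 -0.1337  0.1492] 116 [ 0.5626 -0.1437  0.1467]
198 73 [ 0.5719 -0.136   0.1419] 111 [ 0.5643 -0.1449  0.1469]
202 73 [ 0.572  -0.1361  0.1488] 70 [ 0.5671 -0.147   0.1427]
206 119 [ 0.5731 -0.1368  0.1516] 76 [ 0.5673 -0.1466  0.1498]
210 118 [ 0.5744 -0.1376  0.1534] 116 [ 0.5686 -0.1473  0.1521]
214 114 [ 0.5764 -0.139   0.1526] 114 [ 0.5703 -0.1485  0.1522]
218 116 [ 0.5785 -0.1403  0.1518] 116 [ 0.5721 -0.1497  0.1523]
222 112 [ 0.5803 -0.1415  0.1519] 113 [ 0.574  -0.1511  0.152 ]
226 36 [ 0.5805 -0.1416  0.1571] 115 [ 0.5758 -0.1523  0.1522]
230 16 [ 0.5804 -0.1416  0.1625] 116 [ 0.5778 -0.1537  0.1518]
234 16 [ 0.5805 -0.1417  0.1672] 117 [ 0.5795 -0.1548  0.1523]
238 15 [ 0.5813 -0.1422  0.1698] 116 [ 0.5816 -0.1563  0.1518]
242 15 [ 0.5809 -0.1419  0.1755] 112 [ 0.5832 -0.1574  0.1525]
246 21 [ 0.5822 -0.1428  0.1763] 102 [ 0.5853 -0.1588  0.1521]
250 21 [ 0.5834 -0.1435  0.1776] 18 [ 0.5848 -0.1579  0.1591]
254 21 [ 0.5854 -0.1449  0.1767] 16 [ 0.5846 -0.1574  0.1646]
258 19 [ 0.5868 -0.1458  0.1774] 19 [ 0.5849 -0.1573  0.1685]
262 20 [ 0.5883 -0.1468  0.1779] 18 [ 0.5846 -0.1567  0.1737]
266 19 [ 0.5909 -0.1484  0.1762] 18 [ 0.585  -0.1567  0.1769]
270 22 [ 0.5919 -0.1491  0.1779] 18 [ 0.5853 -0.1566  0.1804]
274 20 [ 0.5943 -0.1507  0.1765] 17 [ 0.5849 -0.156   0.1852]
236 311 333
244 310 333
252 300 344
260 300 344
```

```bash
python3 -c "
from rig import manip
print(manip.sign_off())"
```

```text
the job is handed in; nothing more can be done
None
```

I handed the job in at about 20 s of the 72 s: the mill lid sits fully down in the collar (about 0.5 mm above nominal), turned 0.69 rad (40°) clockwise, and the fingers still hold it with 40 N; nothing on the bench was touched on purpose, but I did not re-measure the bystanders, and sign-off gave no verdict.

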